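# Find the thread hand of the glaze mill cap and hold it over the tray

### The job

The aluminium cap of the glaze mill's jar is screwed on, and whether its quick thread is right- or left-handed is not known: try loosening it both ways until you find the way it turns, then lift the cap off the jar. Carry it over the middle of the steel drip tray and finish still holding it there in the gripper, upright and clearly above the tray, touching nothing else. Leave the tray and the other things on the bench where they are.

Things in the scene. Friction and masses are not known exactly. Their poses are not given: they have to be found in the camera images.
- cap: the jar's round aluminium cap, about 250 g, 76 mm diameter, with a straight grip bar standing up across its top. Origin on the cap's axis in the plane of its lower rim; z up along the axis, x along the bar. Skirt and top disc together are 30 mm high. Unlocked, it lifts straight up and is clear of the neck after 25 mm; locked, it can be raised only about 3 mm.
- cap_bar (a point): middle of the cap's grip bar, 50 mm above the cap's origin, axes as the cap's. The bar is 64 mm long (x), 14 mm thick (y) and rises from 30 mm (the disc's top) to 65 mm above the cap's origin.
- mill: the glaze mill, bolted down: white ceramic jar, 94 mm diameter, and a green drive box on its +y side, on a grey base plate 130 x 310 x 12 mm. Origin on the bench on the jar's vertical axis. The drive box is 125 mm high and reaches from 92 to 232 mm along the mill's y, 60 mm either side in x.
- mill_neck (a point): centre of the jar's neck rim, 128 mm above the mill's origin, axes as the mill's. The screwed-on cap's origin is 24 mm below it, the cap's x axis within 5 degrees of the mill's x.
- mill_thread (a point): the thread, on the jar's axis, 120 mm above the bench, axes as the mill's. The cap turns easily. One way a hard stop comes after 5 to 19 degrees; the other way (left or right by chance, not visible) it turns on and lifts freely at 52 to 65 degrees from the mill's x; a stop ends the turn near 68 (pressed hard against it the cap binds: ease back).
- tray: loose shallow steel drip tray, 130 (x) x 160 (y) x 22 mm high, empty. Origin under its centre.
- brush: flat glaze brush with a wooden handle lying near the mill, about 160 long, 20 wide, 14 high; origin on the bench near its middle (sizes in mm; a bystander, leave it alone)
- prop_short: square terracotta kiln prop standing beside the mill, 34 x 34 x 50; origin under its centre (sizes in mm; a bystander, leave it alone)
- prop_tall: square terracotta kiln prop standing beside the tray, 34 x 34 x 80; origin under its centre (sizes in mm; a bystander, leave it alone)
- stilt: white three-armed kiln stilt beside the tray, about 70 across, 19 high; origin on the bench under its hub (sizes in mm; a bystander, leave it alone)
- mug: terracotta mug, 76 diameter, 85 high, with a handle; origin under its centre (sizes in mm; a bystander, leave it alone)
- bowl: white bowl, 90 diameter, 50 high; origin under its centre (sizes in mm; a bystander, leave it alone)
- glaze_jar: closed storage jar of glaze, 70 diameter, 90 high; origin under its centre (sizes in mm; a bystander, leave it alone)
Mind the look-alikes: they are no part of the job. Of the things that look like the tray, the larger one is meant. What is shaped like the cap but pink is not meant.

How it is judged:
On the way:
1. the cap, held by the fingers, is off the jar: raised at least 30 mm from its seat (z of cap in the frame of mill above 0.134 m and contact force between the fingers and cap above 1 N), for 0.2 s.
At the end, for the whole second after the job is handed in: The fingers hold the cap (over 1 N) still and upright (within 17 degrees), its axis within 40 mm of the tray's centre as seen from above and its lower rim at least 45 mm above the tray's underside, touching neither the mill, the tray nor any bystander; the tray has moved less than 30 mm (contact force between the fingers and cap above 1 N and horizontal distance between cap and tray below 0.04 m and z of cap in the frame of tray above 0.045 m and angle between cap's own z axis and vertical below 0.3 rad and linear speed of cap below 0.03 m/s and contact force between cap and mill below 0.1 N and contact force between cap and tray below 0.1 N and contact force between cap and brush below 0.1 N and contact force between cap and prop_short below 0.1 N and contact force between cap and prop_tall below 0.1 N and contact force between cap and stilt below 0.1 N and contact force between cap and mug below 0.1 N and contact force between cap and bowl below 0.1 N and contact force between cap and glaze_jar below 0.1 N and distance of tray from where it was at the start of the episode below 0.03 m); the arm keeps its last pose, push and grip.
It fails at once if a bystander is moved more than 30 mm (distance of any of brush, prop_short, prop_tall, stilt, mug, bowl, glaze_jar from where it was at the start of the episode above 0.03 m).
It also fails if it takes over 51 s, if anything falls off the work surface, if the arm or the gripper's body presses on something with over 40 N, if the wrist force passes 120 N, or if a joint passes its speed limit or range.

### The arm

A 7-joint arm with a two-finger parallel gripper is mounted at the origin on the work surface. World frame = base frame: x ahead of the robot, y to its left, z up, the work surface at z = 0. Lengths are in m, angles in rad, forces in N, time in s.
With the tool pointing down it reaches from about 0.425 to 0.95 m from the base axis. Payload 16.7 kg.
Tool frame: the origin (TCP) lies at the very end of the fingers, on their centre line; the grasp point (between the pads) lies 19 mm behind it; z points along the fingers, y is the line along which they close (so a half turn about z gives the same grasp; the last joint's range is limited). The gripper opens to 94 mm and grips with 3 to 60 N. Pads are 16 mm wide; open, the fingers measure 119 mm over their backs; the gripper's body (75 mm by 177 mm) begins 78 mm behind the grasp point.
Start: joints at [1.04, 0.426, 0.074, 1.606, -0.034, 1.111, -0.067], TCP at [0.251, -0.626, 0.205] pointing down, gripper open.
Joint ranges: [-2.85, 2.85], [-0.5, 2.14], [-1.23, 1.37], [0.21, 2.46], [-1.02, 4.16], [0.16, 2.05], [-2.73, 2.73]. Speed limits (rad/s): [1.89, 1.89, 2.39, 2.39, 3.01, 3.01, 3.01].

### API

Orientations are given as a 3x3 rotation matrix whose columns are the frame's x, y, z axes.
In Python, from plant import state, capture, close_job gives the robot as it stands.
- The arm moves only by the tool drive_tool, never from a script. Its arguments are lists of equal length, an entry for each row: "delta_pos": the shift along the tool's x, y, z in mm, a list of three; "twist": the turn, a rotation vector about the tool's x, y, z in rad, a list of three; "claw": the finger opening in mm, from 0 to 94. In form: {"delta_pos": [[x, y, z], ...], "twist": [[ax, ay, az], ...], "claw": [claw, ...]}. A call has 1 to 5 rows; each row is the pose to reach, as a shift and turn from the pose commanded when the call began, along the tool's axes at that moment; what a row does not reach only later rows make up. A row lasts 1/8 s, in which the tool goes at most 62.5 mm and 10.7 degrees, less where a joint would pass 70% of its speed; a pose out of reach is approached as far as the arm can. A call with a gripper value outside its range is refused whole. The fingers move at their own pace and stop on an object; "squeeze" is the grip in N (left out, the last holds). Time passes only in rows, so rows that repeat a pose let the fingers close. It gives the time, the measured TCP pose, the force, the opening and the grip force at its end, in the units of the state.
- state(): the state, without advancing time (a new reading comes with each control period).
- capture(name): name is "scene" or "top" or "wrist"; returns a dict with "image" (384x512x3 uint8, red, green, blue), "range_z" (384x512 float32, m along the optical axis (not along the pixel's ray), 0 where there is no reading), "intrinsics" (3x3 intrinsics, pixels), "extrinsics" (4x4, takes a point from world to camera coordinates); the wrist camera has in their place "mount" (4x4, takes a point from camera to tool coordinates, whose origin is the TCP and whose axes are the flange's). Camera axes: x right, y down, z forward; pixel columns grow to the right and rows downward; lengths in m; the calibration is good to about 2 mm. A picture is of the moment at which its call begins: read the wrist's pose just before it.
- close_job(): hands the job in; it is judged then, once.
The state is a dict: "clock": time; "qpos": joint angles; "qvel": joint speeds; "effort": joint torques, N m; "ee_pos": TCP position; "orientation": TCP orientation; "force": force on the tool from outside, world axes, zero at the start; "ft_torque": the same for the moment, N m; "finger_gap": finger opening in m; "grip_force": force on a finger pad.
Only numpy, scipy, OpenCV 4.12 (cv2) and the standard library are available. Lean on these libraries where they do the work, as an engineer would, in place of code of your own. Each camera call takes 0.05 s, during which the arm holds its last target. There are 200 camera calls.

## Working session

There is one attempt and no reset: what is moved stays moved. The work goes in short steps, Python scripts to look and compute and a tool call to move; the robot and the scene stay as the last step left them, time stands still between calls to the robot, and variables do not carry over. Pictures are saved under pics/ and viewed, at most 10 in all, crops included, and the job is handed in when it is done.

Besides the shell and the picture viewer there is one more tool, called after ">>>" in YAML: its name, and indented under it one key for each argument. drive_tool: Moves the arm, as the interface text tells. Its arguments: {"type":"object","properties":{"delta_pos":{"type":"array"},"twist":{"type":"array"},"claw":{"type":"array"},"squeeze":{"type":"number"}},"required":["delta_pos","twist","claw"]}

```bash
ls; mkdir -p pics
cat > h.py <<'E'
import numpy as np, cv2
from plant import state, capture, close_job
def cloud(c):
    z=c["range_z"]; K=c["intrinsics"]; v,u=np.mgrid[0:z.shape[0],0:z.shape[1]]
    P=np.stack([(u-K[0,2])/K[0,0]*z,(v-K[1,2])/K[1,1]*z,z],-1)
    if "extrinsics" in c: T=np.linalg.inv(c["extrinsics"])
    else:
        s=state(); T=np.eye(4); T[:3,:3]=s["orientation"]; T[:3,3]=s["ee_pos"]; T=T@c["mount"]
    W=P@T[:3,:3].T+T[:3,3]; W[z<=0]=np.nan
    return W
E
python3 - <<'E'
from h import *
s=state(); print({k:np.round(v,3) for k,v in s.items()})
ims=[]
for n in("scene","top"):
    c=capture(n); cv2.imwrite(f"pics/{n}.png",cv2.cvtColor(c["image"],cv2.COLOR_RGB2BGR)); np.savez(f"{n}.npz",W=cloud(c),**c)
    print(n,c["intrinsics"][0,0],np.linalg.inv(c["extrinsics"]).round(2))
E
```

```text
pics
{'clock': np.float64(0.0), 'qpos': array([ 1.04 ,  0.427,  0.074,  1.607, -0.034,  1.111, -0.067]), 'qvel': array([-0.002, -0.001,  0.001, -0.002, -0.001, -0.001,  0.001]), 'effort': array([-1.0000e-03, -9.3582e+01,  3.6660e+00, -4.5420e+01, -4.9000e-02,
        2.0000e-02,  0.0000e+00]), 'ee_pos': array([ 0.251, -0.626,  0.205]), 'orientation': array([[ 0.928,  0.373, -0.001],
       [ 0.373, -0.928,  0.001],
       [-0.   , -0.001, -1.   ]]), 'force': array([ 0.331, -0.233, -0.22 ]), 'ft_torque': array([-0.016, -0.017,  0.012]), 'grip_force': np.float64(0.0), 'finger_gap': np.float64(0.094)}
scene 377.6927978441119 [[ 0.77  0.43 -0.48  0.95]
 [ 0.64 -0.51  0.57 -0.57]
 [ 0.01 -0.74 -0.67  0.67]
 [ 0.    0.    0.    1.  ]]
top 438.25717103962637 [[-0.01 -1.    0.06  0.48]
 [-1.    0.01  0.   -0.11]
 [-0.   -0.06 -1.    1.1 ]
 [ 0.    0.    0.    1.  ]]
```

View pics/top.png

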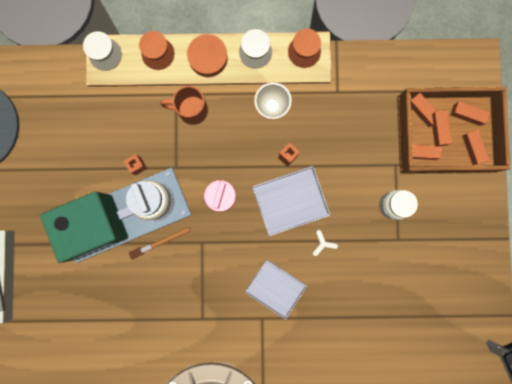

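View pics/scene.png

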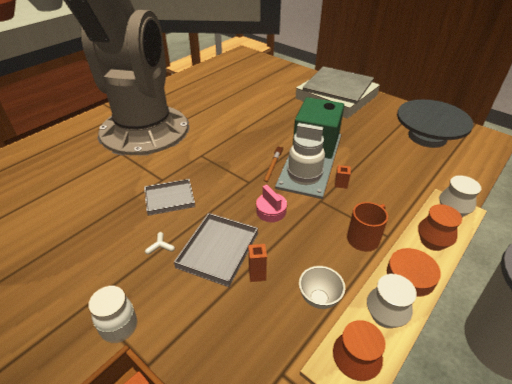

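The top view shows the capped jar at (148,200) with its drive box at (80,227). The pink decoy is at (220,195), the large tray at (291,201), the small decoy tray at (276,289), the tall prop at (289,153) and the stilt at (322,243). The scene view agrees.

Run:
```python
from h import *
for n in("top","scene"):
    d=np.load(n+".npz"); W=d["W"]; im=d["image"]
    if n=="top": reg=(slice(170,230),slice(110,190))
    else: reg=(slice(110,190),slice(275,335))
    R=W[reg].reshape(-1,3)
    bar=R[(R[:,2]>.158)&(R[:,2]<.18)].astype(np.float32)
    dk=R[(R[:,2]>.125)&(R[:,2]<.142)].astype(np.float32)
    (c,s,a)=cv2.minAreaRect(bar[:,:2]); print(n,"bar",len(bar),c,s,a,np.median(bar[:,2]))
    v=np.linalg.svd(bar[:,:2]-bar[:,:2].mean(0),full_matrices=False)[2][0]; print(" bar dir deg",np.degrees(np.arctan2(v[1],v[0])),bar[:,:2].mean(0))
    print(" disc",len(dk),cv2.minEnclosingCircle(dk[:,:2]),np.median(dk[:,2]))
d=np.load("top.npz"); W=d["W"]; im=d["image"]
# drive box top
m=(abs(W[...,2]-.125)<.01)&(im[...,1]>im[...,0]*1.3); P=W[m][:,:2].astype(np.float32); print("box",len(P),cv2.minAreaRect(P))
# tray
hsv=cv2.cvtColor(im,cv2.COLOR_RGB2HSV)
m=((hsv[...,1]<60)&(hsv[...,2]>100)).astype(np.uint8); m[:,:245]=0;m[:,340:]=0;m[:160]=0;m[245:]=0
cs,_=cv2.findContours(m,0,2); 
for c in cs:
    if cv2.contourArea(c)>1000:
        P=np.array([W[y,x] for x,y in c[:,0]]); P=P[~np.isnan(P[:,0])]; print("tray",cv2.minAreaRect(P[:,:2].astype(np.float32)),np.percentile(P[:,2],[10,50,90]))
for nm,(u,v) in dict(pink=(220,195),tall=(289,149),short=(134,162),mug=(190,92),bowl=(272,88),gj=(400,205)).items(): print(nm,W[v-10:v+10,u-10:u+10].reshape(-1,3)[np.nanargmax(W[v-10:v+10,u-10:u+10,2])].round(3))
```

```text
Traceback (most recent call last):
cv2.error: OpenCV(4.12.0) /io/opencv/modules/imgproc/src/convhull.cpp:143: error: (-215:Assertion failed) total >= 0 && (depth == CV_32F || depth == CV_32S) in function 'convexHull'
```

```bash
cat > m.py <<'E'
from h import *
f=lambda A: np.ascontiguousarray(A[:,:2],np.float32)
for n in("top","scene"):
    d=np.load(n+".npz"); W=d["W"]; im=d["image"]
    if n=="top": reg=(slice(170,230),slice(110,190))
    else: reg=(slice(110,190),slice(275,335))
    R=W[reg].reshape(-1,3); R=R[~np.isnan(R[:,0])]
    print(n,len(R),np.histogram(R[:,2],np.arange(-.01,.2,.01)))
    bar=R[(R[:,2]>.158)&(R[:,2]<.18)]
    dk=R[(R[:,2]>.125)&(R[:,2]<.142)]
    if len(bar)>5:
        print(" bar",cv2.minAreaRect(f(bar)),np.median(bar[:,2]))
        v=np.linalg.svd(bar[:,:2]-bar[:,:2].mean(0),full_matrices=False)[2][0]; print(" bar dir deg",np.degrees(np.arctan2(v[1],v[0])),bar[:,:2].mean(0))
    if len(dk)>5: print(" disc",len(dk),cv2.minEnclosingCircle(f(dk)),np.median(dk[:,2]))
d=np.load("top.npz"); W=d["W"]; im=d["image"].astype(float)
m=(abs(W[...,2]-.125)<.01)&(im[...,1]>im[...,0]*1.3); 
if m.sum()>5: print("box",m.sum(),cv2.minAreaRect(f(W[m])))
hsv=cv2.cvtColor(d["image"],cv2.COLOR_RGB2HSV)
m=((hsv[...,1]<60)&(hsv[...,2]>100)).astype(np.uint8); m[:,:245]=0;m[:,340:]=0;m[:160]=0;m[245:]=0
for c in cv2.findContours(m,0,2)[0]:
    if cv2.contourArea(c)>1000:
        print("px",cv2.minAreaRect(c)); K=d["intrinsics"];T=np.linalg.inv(d["extrinsics"])
        r=np.c_[(c[:,0]-K[:2,2])/[K[0,0],K[1,1]],np.ones(len(c))]@T[:3,:3].T; P=T[:3,3]+r*((.015-T[2,3])/r[:,2])[:,None]
        print("tray",cv2.minAreaRect(f(P)),np.nanmedian(W[190:210,280:300,2]))
for nm,(u,v) in dict(pink=(220,195),tall=(289,149),short=(134,162),mug=(190,92),bowl=(272,88),gj=(400,205)).items():
    Q=W[v-10:v+10,u-10:u+10].reshape(-1,3); Q=Q[~np.isnan(Q[:,0])]
    if len(Q): print(nm,Q[Q[:,2].argmax()].round(3))
E
python3 m.py
```

```text
top 4782 (array([ 510,  907, 1360,   58,  147,  174,   79,   65,   60,   94,  241,
         86,   46,   44,  632,   27,   36,  161,   55,    0]), array([-0.01,  0.  ,  0.01,  0.02,  0.03,  0.04,  0.05,  0.06,  0.07,
        0.08,  0.09,  0.1 ,  0.11,  0.12,  0.13,  0.14,  0.15,  0.16,
        0.17,  0.18,  0.19]))
 bar ((0.5357316136360168, 0.1320975422859192), (0.0635848343372345, 0.01455023791640997), 21.89987564086914) 0.16879134884553282
 bar dir deg -158.18341301971194 [0.53556634 0.13130644]
 disc 658 ((0.5361798405647278, 0.13250474631786346), 0.038199715316295624) 0.13420153172441707
scene 4780 (array([931, 464, 616, 100, 146, 145, 138, 141, 143, 179, 265, 113, 203,
       619, 256,  89,  90, 142,   0,   0]), array([-0.01,  0.  ,  0.01,  0.02,  0.03,  0.04,  0.05,  0.06,  0.07,
        0.08,  0.09,  0.1 ,  0.11,  0.12,  0.13,  0.14,  0.15,  0.16,
        0.17,  0.18,  0.19]))
 bar ((0.5393723845481873, 0.13235315680503845), (0.06358174234628677, 0.016750045120716095), 21.778772354125977) 0.16638268330804462
 bar dir deg 22.95340709159758 [0.54075939 0.12986718]
 disc 392 ((0.5245538949966431, 0.1993786096572876), 0.10619301348924637) 0.13256224177600728
box 3162 ((0.47504234313964844, 0.2812231779098511), (0.11872469633817673, 0.1393231749534607), 21.8543758392334)
px ((290.67291259765625, 200.5030517578125), (53.34263229370117, 65.25237274169922), 71.02959442138672)
tray ((0.5339444875717163, -0.20413827896118164), (0.132570281624794, 0.16210231184959412), 18.209688186645508) 0.003500833231466216
pink [ 0.525 -0.023  0.07 ]
tall [ 0.66  -0.194  0.085]
short [0.639 0.17  0.054]
mug [0.798 0.053 0.089]
bowl [ 0.819 -0.161  0.053]
gj [ 0.527 -0.467  0.096]
```

The measurements agree with the given sizes:
- **Cap:** axis at (0.537, 0.132), disc top at 0.134, bar top at 0.169, bar heading 22°.
- **Tray:** centre at (0.534, −0.204), measuring 132 × 162 mm.

The tool's yaw is already aligned with the bar, so I'm moving in.

>>> drive_tool:
  delta_pos:
    - [39, -30, 0]
    - [78, -60, 0]
    - [117, -90, 0]
    - [156, -120, 0]
    - [195, -150, 0]
  twist:
    - [0, 0, 0]
    - [0, 0, 0]
    - [0, 0, 0]
    - [0, 0, 0]
    - [0, 0, 0]
  claw: [94, 94, 70, 60, 50]
  squeeze: 30

```text
clock: 0.72
ee_pos: [0.3771, -0.413, 0.2053]
orientation: [[0.928, 0.373, -0.0], [0.373, -0.928, 0.0], [-0.0, -0.0, -1.0]]
force: [0.3, -0.6, -0.2]
finger_gap: 0.0674
grip_force: 0.0
```

>>> drive_tool:
  delta_pos:
    - [39, -30, 0]
    - [78, -60, 0]
    - [117, -90, 0]
    - [156, -120, 0]
    - [195, -150, 0]
  twist:
    - [0, 0, 0]
    - [0, 0, 0]
    - [0, 0, 0]
    - [0, 0, 0]
    - [0, 0, 0]
  claw: [50, 50, 50, 50, 50]

```text
clock: 1.35
ee_pos: [0.5021, -0.2012, 0.2054]
orientation: [[0.928, 0.372, -0.0], [0.372, -0.928, 0.0], [-0.0, -0.0, -1.0]]
force: [0.1, -0.6, -0.0]
finger_gap: 0.0501
grip_force: 0.0
```

```bash
cat > st.py <<'E'
from h import *
s=state(); R=s["orientation"]; p=s["ee_pos"]; t=np.array([.537,.132,.205])
print("t",s["clock"],"p",p.round(4),"q",s["qpos"].round(2),"F",s["force"].round(1),"M",s["ft_torque"].round(2),"gap",s["finger_gap"],"grip",s["grip_force"])
print("yaw x",np.degrees(np.arctan2(R[1,0],R[0,0])),"z",R[:,2].round(3),"to cap (tool mm)",(R.T@(t-p)*1000).round(1),"to tray",(R.T@(np.array([.534,-.204,.205])-p)*1000).round(1))
E
python3 st.py
```

```text
t 1.35 p [ 0.5021 -0.2012  0.2054] q [ 0.42  0.22 -0.18  1.9   0.04  1.03 -0.97] F [ 0.1 -0.6 -0. ] M [-0.03 -0.04 -0.04] gap 0.0501077171817695 grip 0.0
yaw x 21.864627413536496 z [-0.  0. -1.] to cap (tool mm) [ 156.5 -296.2    0.4] to tray [28.6 14.5  0.4]
```

>>> drive_tool:
  delta_pos:
    - [28, -54, 0]
    - [56, -108, 0]
    - [84, -162, 0]
    - [112, -216, 0]
    - [140, -266, 0]
  twist:
    - [0, 0, 0]
    - [0, 0, 0]
    - [0, 0, 0]
    - [0, 0, 0]
    - [0, 0, 0]
  claw: [50, 50, 50, 50, 50]

```text
clock: 1.98
ee_pos: [0.5322, 0.0983, 0.2055]
orientation: [[0.928, 0.373, 0.0], [0.373, -0.928, -0.0], [-0.0, 0.0, -1.0]]
force: [1.0, -0.6, 0.4]
finger_gap: 0.0498
grip_force: 0.0
```

>>> drive_tool:
  delta_pos:
    - [8, -15, 0]
    - [16, -30, 0]
    - [16, -30, 0]
  twist:
    - [0, 0, 0]
    - [0, 0, 0]
    - [0, 0, 0]
  claw: [50, 50, 50]

```text
clock: 2.35
ee_pos: [0.5362, 0.1302, 0.2054]
orientation: [[0.928, 0.373, -0.0], [0.373, -0.928, 0.0], [-0.0, -0.0, -1.0]]
force: [0.3, 0.3, 0.3]
finger_gap: 0.0499
grip_force: 0.0
```

```bash
python3 st.py
python3 - <<'E'
from h import *
c=capture("wrist"); W=cloud(c); cv2.imwrite("pics/w1.png",cv2.cvtColor(c["image"],cv2.COLOR_RGB2BGR))
R=W.reshape(-1,3); R=R[~np.isnan(R[:,0])]; R=R[np.hypot(R[:,0]-.537,R[:,1]-.132)<.05]
b=R[(R[:,2]>.158)&(R[:,2]<.18)]; d=R[abs(R[:,2]-.134)<.006]
f=lambda A: np.ascontiguousarray(A[:,:2],np.float32)
if len(b): print(len(b),cv2.minAreaRect(f(b)),np.median(b[:,2]))
if len(d): print(len(d),cv2.minEnclosingCircle(f(d)),np.median(d[:,2]))
E
```

```text
t 2.35 p [0.5362 0.1302 0.2054] q [-0.03  0.25 -0.39  1.86  0.11  1.05 -1.64] F [0.3 0.3 0.3] M [-0.02 -0.02  0.01] gap 0.04994359624633123 grip 0.0
yaw x 21.8876035667888 z [-0.  0. -1.] to cap (tool mm) [ 1.5 -1.4  0.4] to tray [-1.266e+02  3.093e+02  3.000e-01]
1617 ((0.537263035774231, 0.13331757485866547), (0.06343791633844376, 0.013532322831451893), 21.945716857910156) 0.16909023755720706
4785 ((0.5369586944580078, 0.13294412195682526), 0.03802065923810005) 0.1342293660906534
```

View pics/w1.png

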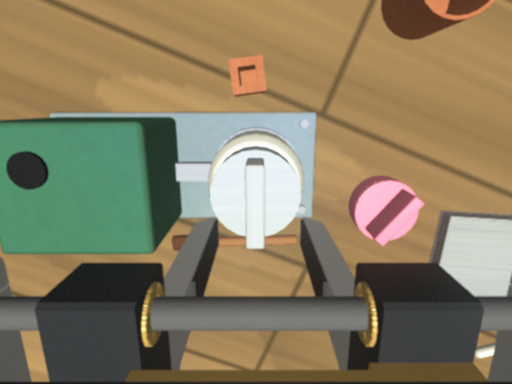

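The wrist view shows the bar at (256,205), centred between the fingers. A correction of about 2 mm is needed before descending.

>>> drive_tool:
  delta_pos:
    - [2, -2, 20]
    - [2, -2, 40]
    - [2, -2, 55]
    - [2, -2, 65]
    - [2, -2, 65]
  twist:
    - [0, 0, 0]
    - [0, 0, 0]
    - [0, 0, 0]
    - [0, 0, 0]
    - [0, 0, 0]
  claw: [50, 50, 50, 50, 50]

```text
clock: 3.02
ee_pos: [0.537, 0.1323, 0.1401]
orientation: [[0.928, 0.372, -0.001], [0.372, -0.928, -0.0], [-0.001, -0.0, -1.0]]
force: [-0.2, 1.1, 0.5]
finger_gap: 0.0497
grip_force: 0.0
```

>>> drive_tool:
  delta_pos:
    - [0, 0, 0]
    - [0, 0, 0]
    - [0, 0, 0]
    - [0, 0, 0]
    - [0, 0, 0]
  twist:
    - [0, 0, 0]
    - [0, 0, 0]
    - [0, 0, 0]
    - [0, 0, 0]
    - [0, 0, 0]
  claw: [20, 5, 5, 5, 5]
  squeeze: 35

```text
clock: 3.65
ee_pos: [0.5373, 0.1328, 0.1407]
orientation: [[0.928, 0.373, 0.0], [0.373, -0.928, 0.0], [0.0, -0.0, -1.0]]
force: [-0.8, 0.6, 3.7]
finger_gap: 0.0138
grip_force: 35.0
```

```bash
python3 st.py
```

```text
t 3.65 p [0.5373 0.1328 0.1407] q [-0.04  0.32 -0.38  1.93  0.15  0.92 -1.68] F [-0.8  0.6  3.7] M [ 0.06  0.19 -0.01] gap 0.013810757279673836 grip 35.00073552131653
yaw x 21.876297628200785 z [ 0.  0. -1.] to cap (tool mm) [ -0.6   0.7 -64.3] to tray [-128.6  311.3  -64.3]
```

The grip on the bar is solid, with a 13.8 mm gap at 35 N. I'll try counter-clockwise first (negative tool z), to 23° in small steps.

>>> drive_tool:
  delta_pos:
    - [0, 0, 0]
    - [0, 0, 0]
    - [0, 0, 0]
  twist:
    - [0, 0, -0.07]
    - [0, 0, -0.14]
    - [0, 0, -0.14]
  claw: [5, 5, 5]

```text
clock: 4.03
ee_pos: [0.5374, 0.1328, 0.1407]
orientation: [[0.867, 0.498, 0.0], [0.498, -0.867, 0.0], [0.0, -0.0, -1.0]]
force: [-0.1, 1.0, 3.4]
finger_gap: 0.0139
grip_force: 35.0
```

```bash
python3 st.py
```

```text
t 4.025 p [0.5374 0.1328 0.1407] q [-0.02  0.33 -0.41  1.92  0.16  0.92 -1.55] F [-0.1  1.   3.4] M [0.04 0.05 0.1 ] gap 0.013896393573058082 grip 35.00152230262756
yaw x 29.87076336560802 z [ 0.  0. -1.] to cap (tool mm) [ -0.7   0.5 -64.3] to tray [-170.7  290.3  -64.4]
```

>>> drive_tool:
  delta_pos:
    - [0, 0, 0]
    - [0, 0, 0]
    - [0, 0, 0]
  twist:
    - [0, 0, -0.07]
    - [0, 0, -0.14]
    - [0, 0, -0.14]
  claw: [5, 5, 5]

```text
clock: 4.4
ee_pos: [0.5375, 0.1334, 0.1407]
orientation: [[0.79, 0.613, 0.001], [0.613, -0.79, 0.001], [0.001, -0.001, -1.0]]
force: [-0.5, 4.7, 3.2]
finger_gap: 0.0139
grip_force: 36.0
```

```bash
python3 st.py
```

```text
t 4.4 p [0.5375 0.1334 0.1407] q [-0.    0.33 -0.43  1.92  0.17  0.92 -1.43] F [-0.5  4.7  3.2] M [ 1.22 -0.12 -0.7 ] gap 0.013931682835317968 grip 36.02359215030447
yaw x 37.79387170686134 z [ 0.001  0.001 -1.   ] to cap (tool mm) [ -1.2   0.8 -64.3] to tray [-209.4  264.4  -64.7]
```

Resistance appears at about 16°. A small extra step will confirm whether it's the stop.

>>> drive_tool:
  delta_pos:
    - [0, 0, 0]
    - [0, 0, 0]
  twist:
    - [0, 0, -0.05]
    - [0, 0, -0.05]
  claw: [5, 5]

```text
clock: 4.65
ee_pos: [0.5376, 0.1334, 0.1408]
orientation: [[0.759, 0.651, 0.001], [0.651, -0.759, 0.001], [0.001, -0.0, -1.0]]
force: [1.6, 4.5, 2.2]
finger_gap: 0.0153
grip_force: 37.2
```

```bash
python3 st.py
```

```text
t 4.65 p [0.5376 0.1334 0.1408] q [ 0.01  0.33 -0.44  1.92  0.17  0.92 -1.38] F [1.6 4.5 2.2] M [ 1.28 -0.42 -0.79] gap 0.015250372759442559 grip 37.2154639614746
yaw x 40.62946941172456 z [ 0.001  0.001 -1.   ] to cap (tool mm) [ -1.3   0.7 -64.2] to tray [-222.4  253.7  -64.6]
```

The bar starts to twist out of the pads (gap 15.3 mm) with the cap halted at about 15°. That's the hard stop, so the cap loosens clockwise. Clockwise from here would run joint 7 close to its limit, so I'll release and regrasp half a turn round.

>>> drive_tool:
  delta_pos:
    - [0, 0, 0]
    - [0, 0, 0]
    - [0, 0, 0]
    - [0, 0, 0]
    - [0, 0, 0]
  twist:
    - [0, 0, 0.06]
    - [0, 0, 0.06]
    - [0, 0, 0.06]
    - [0, 0, 0.06]
    - [0, 0, 0.06]
  claw: [5, 5, 94, 94, 94]

```text
clock: 5.28
ee_pos: [0.537, 0.1324, 0.1403]
orientation: [[0.795, 0.606, -0.0], [0.606, -0.795, -0.0], [-0.001, -0.0, -1.0]]
force: [-1.0, 0.3, 0.6]
finger_gap: 0.0413
grip_force: 0.0
```

>>> drive_tool:
  delta_pos:
    - [0, 0, 0]
    - [0, 0, 0]
    - [0, 0, 0]
    - [0, 0, 0]
    - [0, 0, 0]
  twist:
    - [0, 0, 0]
    - [0, 0, 0]
    - [0, 0, -0.17]
    - [0, 0, -0.34]
    - [0, 0, -0.51]
  claw: [94, 94, 94, 94, 94]

```text
clock: 5.9
ee_pos: [0.5372, 0.1327, 0.1405]
orientation: [[0.393, 0.92, -0.0], [0.92, -0.393, -0.0], [-0.0, -0.0, -1.0]]
force: [-0.9, 0.1, 0.7]
finger_gap: 0.0908
grip_force: 0.0
```

```bash
python3 st.py
```

```text
t 5.9 p [0.5372 0.1327 0.1405] q [ 0.08  0.35 -0.53  1.92  0.21  0.93 -0.95] F [-0.9  0.1  0.7] M [-0.02  0.01  0.02] gap 0.09076341479945706 grip 0.0
yaw x 66.88422308152647 z [-0. -0. -1.] to cap (tool mm) [ -0.7   0.1 -64.5] to tray [-310.9  129.2  -64.5]
```

>>> drive_tool:
  delta_pos:
    - [0, 0, 0]
    - [0, 0, 0]
    - [0, 0, 0]
    - [0, 0, 0]
    - [0, 0, 0]
  twist:
    - [0, 0, -0.18]
    - [0, 0, -0.36]
    - [0, 0, -0.54]
    - [0, 0, -0.72]
    - [0, 0, -0.9]
  claw: [94, 94, 94, 94, 94]

```text
clock: 6.52
ee_pos: [0.5373, 0.1327, 0.1405]
orientation: [[-0.477, 0.879, 0.0], [0.879, 0.477, 0.0], [0.0, 0.0, -1.0]]
force: [0.1, -0.1, 0.3]
finger_gap: 0.0938
grip_force: 0.0
```

```bash
python3 st.py
```

```text
t 6.525 p [0.5373 0.1327 0.1405] q [ 0.22  0.38 -0.71  1.91  0.3   0.96 -0.13] F [ 0.1 -0.1  0.3] M [-0.02 -0.1  -0.02] gap 0.09383988518132615 grip 0.0
yaw x 118.46085528662208 z [ 0.  0. -1.] to cap (tool mm) [ -0.4  -0.5 -64.5] to tray [-294.4 -163.3  -64.5]
```

>>> drive_tool:
  delta_pos:
    - [0, 0, 0]
    - [0, 0, 0]
    - [0, 0, 0]
    - [0, 0, 0]
    - [0, 0, 0]
  twist:
    - [0, 0, -0.18]
    - [0, 0, -0.36]
    - [0, 0, -0.54]
    - [0, 0, -0.72]
    - [0, 0, -0.9]
  claw: [94, 94, 94, 94, 94]

```text
clock: 7.15
ee_pos: [0.5373, 0.1326, 0.1405]
orientation: [[-0.985, 0.173, 0.0], [0.173, 0.985, -0.0], [-0.0, -0.0, -1.0]]
force: [0.6, -0.1, -0.4]
finger_gap: 0.0941
grip_force: 0.0
```

```bash
cat > bar.py <<'E'
from h import *
for n in ("wrist","top"):
    c=capture(n); W=cloud(c); cv2.imwrite(f"pics/{n}_{state()['clock']:.2f}.png",cv2.cvtColor(c["image"],cv2.COLOR_RGB2BGR))
    R=W.reshape(-1,3); R=R[~np.isnan(R[:,0])]; R=R[np.hypot(R[:,0]-.537,R[:,1]-.133)<.035]
    b=R[(R[:,2]>.162)&(R[:,2]<.176)]
    if len(b)>10: print(n,len(b),cv2.minAreaRect(np.ascontiguousarray(b[:,:2],np.float32)),np.median(b[:,2]))
E
python3 st.py; python3 bar.py
```

```text
t 7.15 p [0.5373 0.1326 0.1405] q [ 0.36  0.44 -0.9   1.9   0.4   0.99  0.68] F [ 0.6 -0.1 -0.4] M [ 0.   -0.19  0.01] gap 0.09414780209122274 grip 0.0
yaw x 170.02489349380912 z [ 0. -0. -1.] to cap (tool mm) [  0.1  -0.7 -64.5] to tray [ -55.1 -332.1  -64.4]
wrist 3196 ((0.5375538468360901, 0.13313059508800507), (0.0637761726975441, 0.01445745024830103), 33.273895263671875) 0.16870326072093525
```

>>> drive_tool:
  delta_pos:
    - [0, 0, 0]
    - [0, 0, 0]
    - [0, 0, 0]
    - [0, 0, 0]
    - [0, 0, 0]
  twist:
    - [0, 0, -0.18]
    - [0, 0, -0.36]
    - [0, 0, -0.54]
    - [0, 0, -0.72]
    - [0, 0, -0.75]
  claw: [94, 94, 94, 60, 40]

```text
clock: 7.88
ee_pos: [0.5372, 0.1326, 0.1403]
orientation: [[-0.844, -0.537, -0.0], [-0.537, 0.844, 0.0], [0.0, 0.001, -1.0]]
force: [0.1, -0.2, -0.6]
finger_gap: 0.0772
grip_force: 0.0
```

>>> drive_tool:
  delta_pos:
    - [0, 0, 0]
    - [0, 0, 0]
    - [0, 0, 0]
    - [0, 0, 0]
    - [0, 0, 0]
  twist:
    - [0, 0, 0]
    - [0, 0, 0]
    - [0, 0, 0]
    - [0, 0, 0]
    - [0, 0, 0]
  claw: [20, 5, 5, 5, 5]
  squeeze: 35

```text
clock: 8.5
ee_pos: [0.5372, 0.1328, 0.1405]
orientation: [[-0.842, -0.539, 0.0], [-0.539, 0.842, 0.0], [-0.0, -0.0, -1.0]]
force: [0.5, 0.4, 0.9]
finger_gap: 0.0271
grip_force: 0.0
```

```bash
python3 st.py
```

```text
t 8.5 p [0.5372 0.1328 0.1405] q [ 0.47  0.5  -1.06  1.9   0.51  1.04  1.33] F [0.5 0.4 0.9] M [ 0.11 -0.09 -0.  ] gap 0.02709518676020135 grip 0.0
yaw x -147.35071185613154 z [ 0.  0. -1.] to cap (tool mm) [  0.6  -0.5 -64.5] to tray [ 184.4 -281.8  -64.5]
```

>>> drive_tool:
  delta_pos:
    - [0, 0, 0]
    - [0, 0, 0]
    - [0, 0, 0]
    - [0, 0, 0]
    - [0, 0, 0]
  twist:
    - [0, 0, 0]
    - [0, 0, 0]
    - [0, 0, 0]
    - [0, 0, 0.1]
    - [0, 0, 0.2]
  claw: [5, 5, 5, 5, 5]

```text
clock: 9.12
ee_pos: [0.5374, 0.1325, 0.1405]
orientation: [[-0.933, -0.359, 0.0], [-0.359, 0.933, -0.0], [-0.0, -0.0, -1.0]]
force: [0.5, -0.2, -1.4]
finger_gap: 0.0138
grip_force: 35.0
```

>>> drive_tool:
  delta_pos:
    - [0, 0, 0]
    - [0, 0, 0]
    - [0, 0, 0]
    - [0, 0, 0]
    - [0, 0, 0]
  twist:
    - [0, 0, 0.1]
    - [0, 0, 0.2]
    - [0, 0, 0.3]
    - [0, 0, 0.4]
    - [0, 0, 0.5]
  claw: [5, 5, 5, 5, 5]

```text
clock: 9.75
ee_pos: [0.5371, 0.1328, 0.1405]
orientation: [[-0.991, 0.133, -0.0], [0.133, 0.991, -0.0], [0.0, -0.0, -1.0]]
force: [-1.5, 1.1, -0.5]
finger_gap: 0.0137
grip_force: 35.0
```

```bash
python3 st.py
```

```text
t 9.75 p [0.5371 0.1328 0.1405] q [ 0.37  0.44 -0.9   1.9   0.41  1.    0.72] F [-1.5  1.1 -0.5] M [0.3  0.16 0.  ] gap 0.01371187950480199 grip 34.99337911605835
yaw x 172.3804504186569 z [-0. -0. -1.] to cap (tool mm) [ -0.   -0.8 -64.5] to tray [ -41.6 -334.2  -64.5]
```

It's turning freely and is already 29° past the mill's x axis. I'll carry on to about 58°.

>>> drive_tool:
  delta_pos:
    - [0, 0, 0]
    - [0, 0, 0]
    - [0, 0, 0]
    - [0, 0, 0]
    - [0, 0, 0]
  twist:
    - [0, 0, 0.1]
    - [0, 0, 0.2]
    - [0, 0, 0.3]
    - [0, 0, 0.4]
    - [0, 0, 0.5]
  claw: [5, 5, 5, 5, 5]

```text
clock: 10.38
ee_pos: [0.5369, 0.133, 0.1405]
orientation: [[-0.806, 0.591, -0.0], [0.591, 0.806, 0.0], [0.0, -0.0, -1.0]]
force: [-2.2, 1.8, -0.9]
finger_gap: 0.014
grip_force: 35.0
```

>>> drive_tool:
  delta_pos:
    - [0, 0, 0]
    - [0, 0, -2]
    - [0, 0, -4]
    - [0, 0, -6]
    - [0, 0, -6]
  twist:
    - [0, 0, 0]
    - [0, 0, 0]
    - [0, 0, 0]
    - [0, 0, 0]
    - [0, 0, 0]
  claw: [5, 5, 5, 5, 5]

```text
clock: 11.0
ee_pos: [0.5372, 0.1329, 0.1467]
orientation: [[-0.808, 0.589, -0.0], [0.589, 0.808, 0.0], [0.0, 0.0, -1.0]]
force: [-3.5, 4.0, -1.8]
finger_gap: 0.014
grip_force: 35.0
```

```bash
python3 st.py
```

```text
t 11.0 p [0.5372 0.1329 0.1467] q [ 0.29  0.4  -0.8   1.9   0.34  0.98  0.28] F [-3.5  4.  -1.8] M [1.15 0.73 0.03] gap 0.014024867507590879 grip 34.993996024131775
yaw x 143.93113707848178 z [-0.  0. -1.] to cap (tool mm) [ -0.4  -0.8 -58.3] to tray [-195.8 -274.2  -58.4]
```

The cap rose 6 mm, past the 3 mm locked limit, with only about 2 N downward, so it's free. Lifting it straight up now.

>>> drive_tool:
  delta_pos:
    - [0, 0, -6]
    - [0, 0, -12]
    - [0, 0, -19]
    - [0, 0, -26]
    - [0, 0, -34]
  twist:
    - [0, 0, 0]
    - [0, 0, 0]
    - [0, 0, 0]
    - [0, 0, 0]
    - [0, 0, 0]
  claw: [5, 5, 5, 5, 5]

```text
clock: 11.62
ee_pos: [0.5374, 0.1324, 0.1811]
orientation: [[-0.808, 0.589, 0.0], [0.589, 0.808, -0.0], [-0.0, -0.0, -1.0]]
force: [0.2, -0.1, -2.2]
finger_gap: 0.0139
grip_force: 35.0
```

>>> drive_tool:
  delta_pos:
    - [0, 0, -10]
    - [0, 0, -20]
    - [0, 0, -30]
    - [0, 0, -30]
    - [0, 0, -30]
  twist:
    - [0, 0, 0]
    - [0, 0, 0]
    - [0, 0, 0]
    - [0, 0, 0]
    - [0, 0, 0]
  claw: [5, 5, 5, 5, 5]

```text
clock: 12.25
ee_pos: [0.5371, 0.1326, 0.2103]
orientation: [[-0.808, 0.589, -0.0], [0.589, 0.808, -0.0], [0.0, -0.0, -1.0]]
force: [-0.6, -0.0, -2.3]
finger_gap: 0.0137
grip_force: 35.0
```

```bash
python3 st.py;  python3 - <<'E'
from h import *
c=capture("scene"); cv2.imwrite("pics/s2.png",cv2.cvtColor(c["image"],cv2.COLOR_RGB2BGR))
E
```

```text
t 12.25 p [0.5371 0.1326 0.2103] q [ 0.33  0.32 -0.83  1.84  0.27  1.1   0.34] F [-0.6 -0.  -2.3] M [ 0.02 -0.12 -0.01] gap 0.01373617608859172 grip 34.989665150642395
yaw x 143.90801347954869 z [-0. -0. -1.] to cap (tool mm) [-0.3 -0.5  5.3] to tray [-195.8 -273.8    5.3]
```

View pics/s2.png

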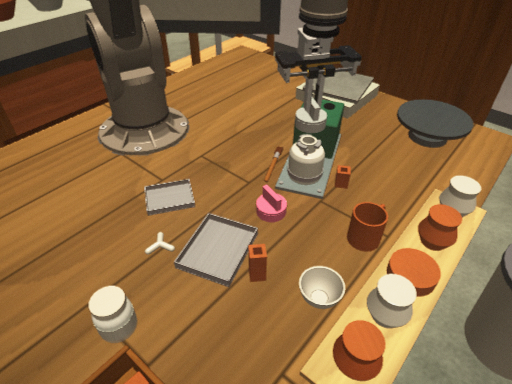

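The scene view shows the cap at (311,118), held above the bare neck at (307,147). Now carrying it to the tray.

>>> drive_tool:
  delta_pos:
    - [-15, -21, 0]
    - [-40, -56, 0]
    - [-66, -92, 0]
    - [-92, -129, 0]
    - [-118, -165, 0]
  twist:
    - [0, 0, 0]
    - [0, 0, 0]
    - [0, 0, 0]
    - [0, 0, 0]
    - [0, 0, 0]
  claw: [5, 5, 5, 5, 5]

```text
clock: 12.92
ee_pos: [0.535, -0.0716, 0.2102]
orientation: [[-0.808, 0.589, -0.0], [0.589, 0.808, 0.0], [0.0, -0.0, -1.0]]
force: [0.8, -0.8, -2.3]
finger_gap: 0.0138
grip_force: 35.0
```

>>> drive_tool:
  delta_pos:
    - [-26, -36, 0]
    - [-52, -73, 0]
    - [-70, -98, 0]
    - [-78, -109, 0]
    - [-78, -109, 0]
  twist:
    - [0, 0, 0]
    - [0, 0, 0]
    - [0, 0, 0]
    - [0, 0, 0]
    - [0, 0, 0]
  claw: [5, 5, 5, 5, 5]

```text
clock: 13.55
ee_pos: [0.5341, -0.2041, 0.2101]
orientation: [[-0.808, 0.59, -0.0], [0.59, 0.808, 0.001], [0.001, 0.0, -1.0]]
force: [-0.1, 0.6, -1.5]
finger_gap: 0.0135
grip_force: 35.0
```

>>> drive_tool:
  delta_pos:
    - [0, 0, 15]
    - [0, 0, 30]
    - [0, 0, 40]
    - [0, 0, 40]
    - [0, 0, 40]
  twist:
    - [0, 0, 0]
    - [0, 0, 0]
    - [0, 0, 0]
    - [0, 0, 0]
    - [0, 0, 0]
  claw: [5, 5, 5, 5, 5]

```text
clock: 14.18
ee_pos: [0.5345, -0.204, 0.1707]
orientation: [[-0.808, 0.589, 0.0], [0.589, 0.808, 0.0], [-0.0, 0.0, -1.0]]
force: [-0.3, -0.5, -2.9]
finger_gap: 0.0138
grip_force: 35.0
```

```bash
python3 st.py;  python3 - <<'E'
from h import *
a=[cv2.cvtColor(capture(n)["image"],cv2.COLOR_RGB2BGR) for n in("scene","top")]
cv2.imwrite("pics/s3.png",cv2.resize(np.hstack(a),(800,300),interpolation=cv2.INTER_AREA))
E
```

```text
t 14.175 p [ 0.5345 -0.204   0.1707] q [ 0.8   0.37 -0.68  1.84  0.27  1.02  0.96] F [-0.3 -0.5 -2.9] M [ 0.01 -0.15 -0.03] gap 0.013777837750831391 grip 34.98967409133911
yaw x 143.92212595780995 z [ 0.  0. -1.] to cap (tool mm) [195.8 273.1 -34.3] to tray [  0.4  -0.3 -34.3]
```

View pics/s3.png

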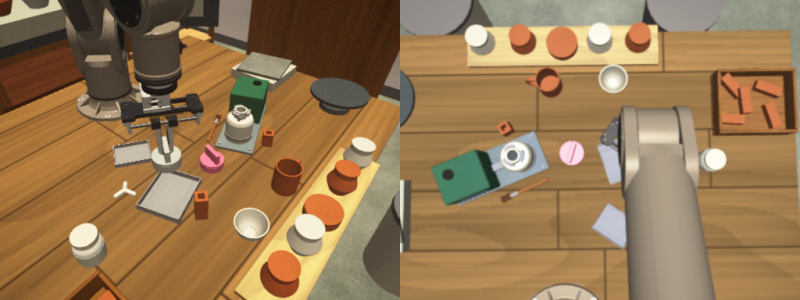

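The left half (scene) shows the cap at (166,160), upright and held above the tray at (170,195), with nothing else moved. The right half (top) shows the bare neck at (515,155). The rim is about 134 mm above the bench, so I'm handing it in.

```bash
python3 -c "
from plant import close_job; print(close_job())"
```

```text
the job is handed in; nothing more can be done
None
```

The cap turned out to be left-handed: it unscrewed clockwise. It's off the jar and held upright over the middle of the large drip tray, rim about 134 mm above the bench, and I handed the job in at about 14 s; the hand-in gave no verdict.

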